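# Take a contact reading in the warming drawer

### The arm

A 6-joint arm with a two-finger parallel gripper is mounted at the origin on a cart in front of the work surface, level with it; the furniture and walls round the work are solid. World frame = base frame: x ahead of the robot, y to its left, z up, the work surface at z = 0. Lengths are in m, angles in degrees, forces in N, time in s.
With the tool pointing down it reaches from about 0.325 to 0.775 m from the base axis. Payload 5.5 kg.
Tool frame: the origin (TCP) lies at the centre of the arm's flange, where the gripper is bolted on; the fingertips stand 182 mm ahead of it and the grasp point (between the pads) lies 163 mm ahead of it; z points along the fingers, y is the line along which they close (so a half turn about z gives the same grasp; the last joint's range is limited). The gripper opens to 88 mm and grips with 3 to 60 N. Pads are 20 mm wide; open, the fingers measure 115 mm over their backs; the gripper's body (75 mm by 178 mm) begins 61 mm behind the grasp point.
Start: joints at [67.282, 5.22, 70.514, -0, 104.267, -3.249], TCP at [0.2, 0.566, 0.405] pointing down, gripper open.
Joint ranges: [-164.24, 164.24], [-49.07, 125.15], [9.68, 141.18], [-86.29, 266.29], [3.28, 154.24], [-151.56, 151.56]. Speed limits (degrees/s): [147.25, 147.25, 172.46, 180, 180, 180].

### API

Orientations are given as [roll, pitch, yaw] about the fixed x, y, z axes, in that order (R = Rz(yaw) Ry(pitch) Rx(roll)).
In Python, from station import r gives the robot as it stands. The module is installed in compiled form; this text tells all that it offers. Calls block until the motion is done:
- r.reach(position, orientation): joint-space move of the TCP to a pose.
- r.servo_line(position, rotation=None, speed=0.15): straight line of the TCP; rotation=None keeps the orientation; speed is the mean speed in m/s.
- r.move_joints(angles): joint-space move.
- r.let_go() and r.grab(squeeze=None): open the fingers fully, or close them until they stop; squeeze is the grip in N (None keeps the last).
- r.wait(seconds).
- r.inverse_kinematics(position, orientation): joint angles nearest the present ones, or None.
- r.sense(): the state.
- r.snapshot(name): name is "scene" or "top" or "wrist"; returns a dict with "frame" (400x640x3 uint8, red, green, blue), "fx", "fy", "cx", "cy" (pixels), "R" (3x3) and "t" (3): a world point X has camera coordinates R X + t. Camera axes: x right, y down, z forward; pixel columns grow to the right and rows downward; lengths in m; the calibration is good to about 2 mm. A picture is of the moment at which its call begins. There is no depth.
A pose or a line that the arm cannot do raises r.IKError and nothing moves.
- r.hand_in(): hands the job in; it is judged then, once.
The state is a dict: "clock": time; "joints": joint angles; "joint_vel": joint speeds; "joint_torque": joint torques, N m; "tcp_pos": TCP position; "orientation": TCP orientation; "contact_force": force on the tool from outside, world axes, zero at the start; "torque": the same for the moment, N m; "opening": finger opening in m; "gripper_force": force on a finger pad.
Only numpy, scipy, OpenCV 4.12 (cv2) and the standard library are available. Lean on these libraries where they do the work, as an engineer would, in place of code of your own. Each camera call takes 0.05 s, during which the arm holds its last target. There are 200 camera calls.

### The job

Pull the tray of the countertop warming drawer out to its stop, then take the orange surface probe from its leaning holder and stand its copper spring tip on the tray inside the red ring: probe upright, pressed lightly with about 3 N so that the spring tip gives but does not bottom. Finish while still holding it there, with the tray left fully out; never press hard, and leave the salt shaker, the mug and the spice jar where they stand.

Things in the scene. Friction and masses are not known exactly. Their poses are not given: they have to be found in the camera images.
- tray (a joint): slide of the warming drawer's tray, m: 0 shut, 0.09 fully out at its stop; it starts a little ajar (0 to 0.025). Sliding friction about 2 N. It slides along the -x axis of warmer. The tray side walls stand 27 mm above its floor, 94 mm either side of the ring; the front panel 73 mm above its floor, 43 mm in front of the ring centre
- warmer: low steel countertop warming drawer, fixed to the counter, 160 (x) x 220 (y) x 108 (z) mm with a 12 mm black front panel (13 to 103 mm high) on the tray; origin under its centre on the counter, its -x axis points out of the front, the way the tray comes out
- tray_handle (a point): middle of the steel bar handle on the tray's front: bar 10 mm thick, 140 mm long along the warmer's y, 82 mm above the counter, 42 mm clear (centre of bar to front panel); a post at each end of the bar. Fingers can take it from above. Axes are those of the warmer; it moves with the tray
- ring (a point): centre of the red ring painted on the flat aluminium tray floor (ring 36 mm inside, 42 mm outside diameter, a red dot in the middle); this point lies on the floor surface, 30 mm above the counter. It moves with the tray: 97 mm behind the bar of the handle, under the warmer top when the tray is shut, 48 mm in front of the warmer body when the tray is at its stop
- holder: grey stand fixed to the counter, base 110 (x) x 80 (y) x 8 mm, origin under the base's centre. Its socket, a tube of 34 mm outside diameter, leans 25 degrees (0.436 rad; the probe in it up to 3 degrees more) toward the holder's -x; it takes the lowest 38 mm of the probe's handle, with 1.5 mm of play around. The socket's rim lies 88 mm up the probe's axis from the tip
- probe: orange surface probe, 168 mm long, about 0.12 kg; origin at the tip when unpressed, z axis along the probe from tip to handle end. Copper foot 12 mm diameter, brass and steel stem from 4 to 50 mm, round handle 22 mm diameter from 50 to 168 mm. It sits loose in the socket and leans with it, and draws out along its own axis (the handle is clear after 40 mm, the tip after 90 mm)
- probe_grip (a point): point on the probe's axis 130 mm from the tip, in the free part of the handle where it is best gripped; axes are those of the probe
- probe_tip (a point): centre of the copper foot's flat underside, which moves in with the spring
- probe_foot (a joint): how far the spring tip is pushed in, m: 0 free, 0.008 bottomed; the spring gives 1 N at first movement and 0.5 N more per mm, 5 N when bottomed
- salt_shaker: salt shaker, 44 mm diameter, 90 mm tall, loose, origin under its centre; leave it alone
- mug: green and white mug, 92 x 127 x 93 mm, loose, origin under its centre; leave it alone
- spice_jar: spice jar with green cap, 46 mm diameter, 106 mm tall, loose, origin under its centre; leave it alone

How it is judged:
By the outcome, as a careful person would: the job done as asked, in the order asked, and still so for the second after the job is handed in, while the arm keeps its last pose, push and grip.
It also fails if it takes over 58 s, if anything falls off the work surface, if the arm or the gripper's body presses on something with over 40 N, if the wrist force passes 120 N, or if a joint passes its speed limit or range.

## Working session

There is one attempt and no reset: what is moved stays moved. The work goes in short steps, each a Python script; the robot and the scene stay as the last script left them, time stands still between calls to the robot, and variables do not carry over. Pictures are saved under pics/ and viewed, at most 10 in all, crops included, and the job is handed in when it is done.

```bash
mkdir -p pics; python3 - <<'E'
from station import r
import cv2,pickle
d={}
for n in("scene","top"):
    s=r.snapshot(n);d[n]=s
    cv2.imwrite(f"pics/{n}0.png",s["frame"][:,:,::-1])
    print(n,s["fx"],s["cx"],s["cy"],s["R"],s["t"])
pickle.dump(d,open("s0.pkl","wb"))
print(r.sense())
E
```

```text
scene 399.26505919077164 318.8385423793241 197.17828607620538 [[ 0.82021412 -0.57188057 -0.01419187]
 [-0.23819812 -0.31886751 -0.91737951]
 [ 0.52010619  0.75582811 -0.39776051]] [-0.43002093  0.24699076  0.84358521]
top 475.1256878194428 316.32519557286116 196.49192784212676 [[ 0.0248401  -0.99969056  0.00132156]
 [-0.98920086 -0.02477043 -0.14445789]
 [ 0.14444592  0.00228106 -0.98951007]] [-0.00396652  0.57160555  1.21996839]
{'clock': 0.1, 'joints': array([ 6.72834504e+01,  5.25751398e+00,  7.05749348e+01, -1.22578122e-03,
        1.04266123e+02, -3.24728344e+00]), 'joint_vel': array([ 0.01065893, -0.05945652, -0.05358019, -0.02507573, -0.07324158,
        0.05554603]), 'joint_torque': array([ 3.22213193e-03, -4.47857523e+01, -4.07569635e+01,  7.01570115e-02,
        2.84510711e-02, -8.60128011e-05]), 'tcp_pos': array([0.19999049, 0.5657396 , 0.40363351]), 'orientation': array([-1.79901519e+02, -4.39707606e-03,  1.60530429e+02]), 'contact_force': array([ 1.17059311, -0.00530971,  0.13422847]), 'torque': array([0.00321628, 0.06735314, 0.0292502 ]), 'gripper_force': 0.0, 'opening': 0.08753897677459543}
```

View pics/scene0.png

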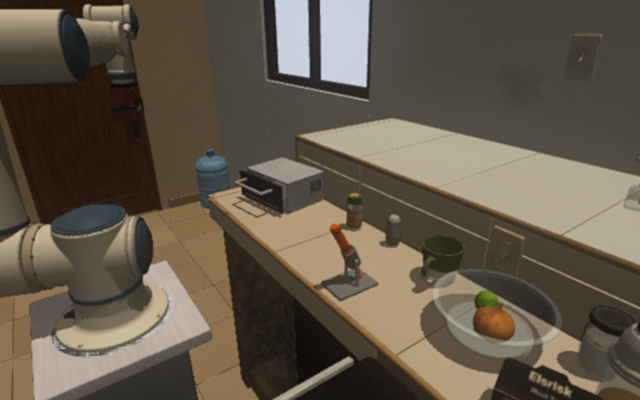

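View pics/top0.png

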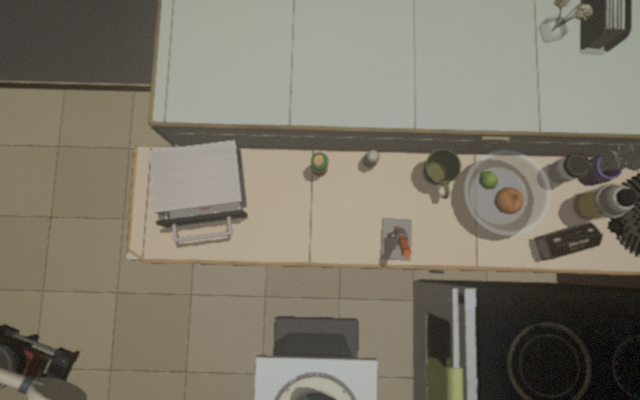

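The top view shows the warmer at about (198,180), its handle at about (202,237), and the holder at about (397,238) with the probe leaning to the lower right. The loose items are the jar at (319,162), the shaker at (371,158) and the mug at (441,168). I'll enlarge both areas.

```bash
python3 - <<'E'
import pickle,cv2,numpy as np
d=pickle.load(open("s0.pkl","rb"))
f=d["top"]["frame"][:,:,::-1]; g=d["scene"]["frame"][:,:,::-1]
def c(f,x,y,w,h,k): return cv2.convertScaleAbs(cv2.resize(f[y:y+h,x:x+w],None,fx=k,fy=k,interpolation=cv2.INTER_CUBIC),alpha=1.5)
A=c(f,140,135,115,115,4) # 460x460
B=c(f,375,210,48,60,7)   # 336x420
B=cv2.copyMakeBorder(B,0,40,0,0,cv2.BORDER_CONSTANT)
cv2.imwrite("pics/c1.png",np.hstack([A,B]))
C=c(g,230,150,100,70,4) #400x280
D=c(g,315,215,70,90,6) #420x540
C=cv2.copyMakeBorder(C,0,260,0,0,cv2.BORDER_CONSTANT)
cv2.imwrite("pics/c2.png",np.hstack([C,D])[:,:800])
E
```

```text
(no output)
```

View pics/c1.png

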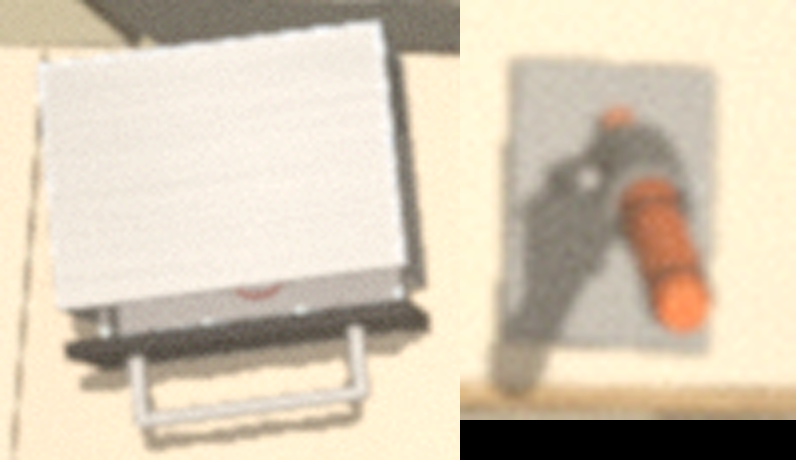

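View pics/c2.png

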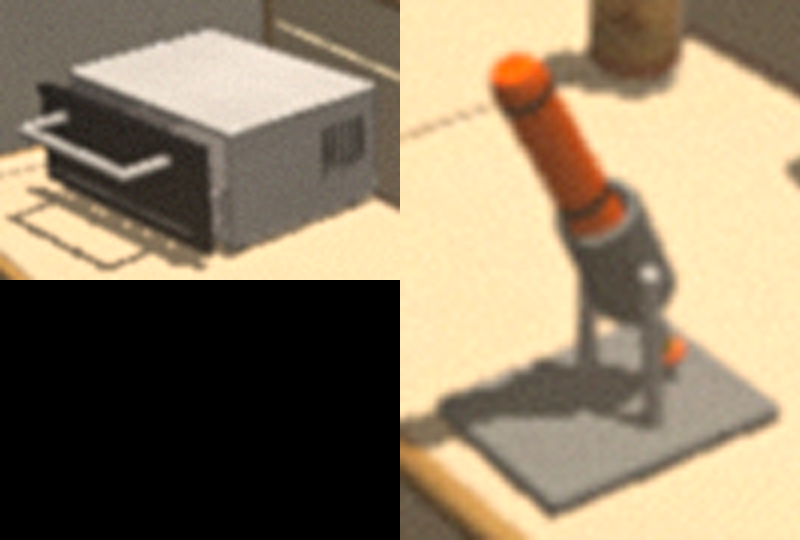

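Top crop: the warmer's top corners are (42,64), (382,24), (408,266) and (57,308), and the handle bar runs from (145,420) to (365,393). The holder corners, probe end (685,308) and copper tip (617,118) are all clear. In the scene crop the probe end is at (525,80) and the tip at (675,352).

```bash
cat > h.py <<'E'
import numpy as np,cv2
def ray(s,u,v):
    R=np.array(s["R"]);c=-R.T@np.array(s["t"])
    d=R.T@np.array([(u-s["cx"])/s["fx"],(v-s["cy"])/s["fy"],1]);return c,d/np.linalg.norm(d)
def onz(s,u,v,z):
    c,d=ray(s,u,v);return c+d*(z-c[2])/d[2]
def tri(l):
    A=0;b=0;
    for s,u,v in l:
        c,d=ray(s,u,v);P=np.eye(3)-np.outer(d,d);A=A+P;b=b+P@c
    X=np.linalg.solve(A,b);return X,[np.linalg.norm((np.eye(3)-np.outer(d,d))@(X-c)) for c,d in (ray(*q) for q in l)]
def proj(s,X):
    p=np.array(s["R"])@X+np.array(s["t"]);return s["fx"]*p[0]/p[2]+s["cx"],s["fy"]*p[1]/p[2]+s["cy"]
E
python3 - <<'E'
import pickle;from h import *
np.set_printoptions(precision=4,suppress=True)
d=pickle.load(open("s0.pkl","rb"));T=d["top"];S=d["scene"]
a=lambda x,y,x0,y0,k:(x/k+x0-.5+.5/k,y/k+y0-.5+.5/k)
W=[onz(T,*a(x,y,140,135,4),.108)for x,y in[(42,64),(382,24),(408,266),(57,308)]]
print(np.array(W),[np.linalg.norm(W[i]-W[i-1]) for i in range(4)],np.mean(W,0))
ang=lambda v:np.degrees(np.arctan2(v[1],v[0]))
print("W -x dir",ang(W[3]-W[0]),ang(W[2]-W[1]),"y",ang(W[0]-W[1]),ang(W[3]-W[2]))
H=[onz(T,*a(x,y,140,135,4),.082)for x,y in[(145,420),(365,393)]];print("handle",H,np.mean(H,0),np.linalg.norm(H[0]-H[1]),ang(H[0]-H[1]))
B=[onz(T,*a(x-460,y,375,210,7),.008)for x,y in[(510,58),(714,68),(708,352),(502,345)]]
print(np.array(B),[np.linalg.norm(B[i]-B[i-1]) for i in range(4)],np.mean(B,0),ang(B[3]-B[0]),ang(B[2]-B[1]))
E=tri([(T,*a(685-460,308,375,210,7)),(S,*a(525-400,80,315,215,6))])
P=tri([(T,*a(617-460,118,375,210,7)),(S,*a(675-400,352,315,215,6))])
print(E,P,np.linalg.norm(E[0]-P[0]));v=E[0]-P[0];print(v/np.linalg.norm(v),np.degrees(np.arccos(v[2]/np.linalg.norm(v))),ang(v))
for n,u,w in[("jar",319,162),("shaker",371,158),("mug",441,168)]:print(n,onz(T,u,w,.095))
E
```

```text
[[0.6693 0.4365 0.108 ]
 [0.7009 0.2213 0.108 ]
 [0.5454 0.1972 0.108 ]
 [0.5134 0.4153 0.108 ]] [np.float64(0.15731699222964), np.float64(0.21750430111717634), np.float64(0.15740354730055647), np.float64(0.220404044330965)] [0.6073 0.3176 0.108 ]
W -x dir -172.27346240796058 -171.21757967580552 y 98.36303413707141 98.33910617678615
handle [array([0.4463, 0.3633, 0.082 ]), array([0.4668, 0.2248, 0.082 ])] [0.4565 0.2941 0.082 ] 0.13996004981861931 98.4450771634057
[[ 0.5224 -0.1682  0.008 ]
 [ 0.5205 -0.2471  0.008 ]
 [ 0.4114 -0.2444  0.008 ]
 [ 0.4121 -0.1657  0.008 ]] [np.float64(0.11026168051575672), np.float64(0.078952862703087), np.float64(0.10904895629709868), np.float64(0.07872615589157159)] [ 0.4666 -0.2063  0.008 ] 178.6951454163328 178.57205781773297
(array([ 0.4241, -0.2073,  0.1602]), [np.float64(0.0009209425206529664), np.float64(0.0009209425206530073)]) (array([ 0.4992, -0.2079,  0.0169]), [np.float64(0.00026160299938577015), np.float64(0.0002616029993858891)]) 0.16182551654002927
[-0.4638  0.0039  0.8859] 27.633528040939357 179.51653969166253
jar [0.6534 0.0055 0.095 ]
shaker [ 0.6673 -0.1279  0.095 ]
mug [ 0.6455 -0.3076  0.095 ]
```

Every measurement agrees with the given sizes. The tray is about 18 mm open and the probe leans about 27.6°. Next I hook the bar with the inner finger and pull.

```bash
python3 - <<'E'
from station import r
import numpy as np
th=np.radians(8.35);d=np.array([-np.cos(th),-np.sin(th),0])
bar=np.array([.4565,.2941,0]);o=[180,0,98.35]
p=bar+.027*d
r.reach(p+[0,0,.33],o)
r.servo_line(p+[0,0,.247],o,speed=.1)
f=lambda:(r.sense()["contact_force"]@d, r.sense()["contact_force"][2])
f0=f();print(f0,r.sense()["clock"])
# hooked at 39 mm; go to 62 mm of travel
r.servo_line(p+d*(.012+.062)+[0,0,.247],speed=.06);print("62",f(),r.sense()["clock"])
for k in range(12):
    s=.012+.064+.002*k
    r.servo_line(p+d*s+[0,0,.247],speed=.04);r.wait(.1);q=f()
    print(round(s-.012,4),(r.sense()["tcp_pos"]-p)@d-.012,q)
    if q[0]-f0[0]<-12:break
print(r.sense()["clock"])
import cv2;s=r.snapshot("top");cv2.imwrite("pics/t2.png",cv2.convertScaleAbs(cv2.resize(s["frame"][135:285,130:280,::-1],None,fx=4,fy=4,interpolation=cv2.INTER_CUBIC),alpha=1.5))
E
```

```text
(np.float64(0.14589553353658913), np.float64(-0.0063391110816676255)) 2.4583
62 (np.float64(-0.5365326930669827), np.float64(-0.534345614447456)) 3.8417
0.064 0.06405968230542856 (np.float64(-1.0687254178891337), np.float64(-0.43503390234283246))
0.066 0.06609056311694664 (np.float64(-0.17160456404666585), np.float64(-0.4998755883278073))
0.068 0.06808035857883836 (np.float64(-1.5979494669083192), np.float64(0.029118679726944985))
0.07 0.07007539485177165 (np.float64(-0.5779915008545864), np.float64(0.4213178769312901))
0.072 0.07207665874341894 (np.float64(-0.9487879982379818), np.float64(-0.42241846633367897))
0.074 0.07333216559166872 (np.float64(-8.173923947563052), np.float64(-4.0596249029123745))
0.076 0.07421847638525153 (np.float64(-17.100239619009525), np.float64(-10.063458922394025))
6.2917
```

View pics/t2.png

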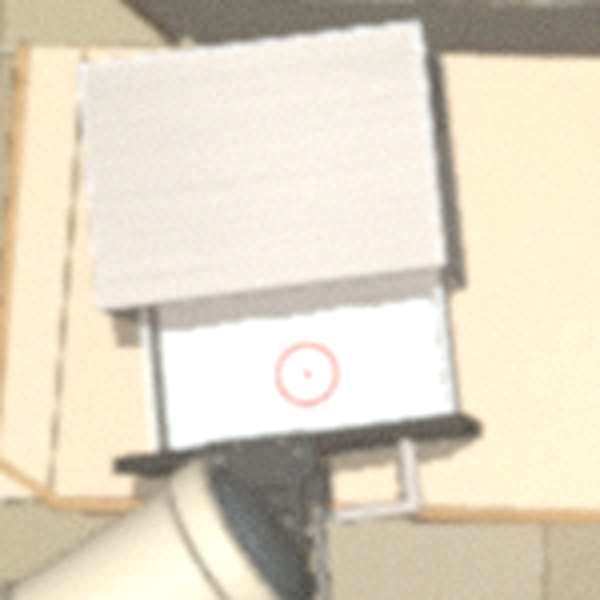

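The tray reached its stop: travel levelled off at about 73 mm while the force rose to 17 N. The ring centre shows at crop pixel (307.5,374). Next I release the hook and move to the probe pre-grasp.

```bash
python3 - <<'E'
from station import r
from h import *
from scipy.spatial.transform import Rotation as Ro
np.set_printoptions(precision=4,suppress=True)
th=np.radians(8.35);d=np.array([-np.cos(th),-np.sin(th),0])
p=np.array(r.sense()["tcp_pos"])
r.servo_line(p-d*.008,speed=.06)
r.servo_line(p-d*.008+[0,0,.1],speed=.15)
a=np.array([-.4638,.0075,.8859]);a/=np.linalg.norm(a)
E=np.array([.4241,-.2073,.1602]);g=E-.036*a
best=None
for sg in(1,-1):
    z=-a;x=np.cross([0,0,1.],z);x*=sg/np.linalg.norm(x);y=np.cross(z,x)
    M=Ro.from_matrix(np.c_[x,y,z]);o=M.as_euler('xyz',degrees=True)
    j=r.inverse_kinematics(g+.163*a,o);j0=r.inverse_kinematics(g+.25*a,o)
    print(sg,o,j,j0)
    if j is not None and j0 is not None:
        if best is None or abs(j[5])<abs(best[1][5]):best=(o,j)
o=best[0];np.save("grasp.npy",np.r_[g,a,o])
r.reach(g+.25*a,o);print(r.sense()["clock"])
S=r.snapshot("scene");T=r.snapshot("top");W=r.snapshot("wrist")
import pickle;pickle.dump((S,T,W),open("s1.pkl","wb"))
# wrist crop + top crop of holder
w=cv2.resize(W["frame"],(480,300));t=cv2.resize(T["frame"][225:285,150:230],(320,240),interpolation=cv2.INTER_CUBIC);t=cv2.copyMakeBorder(t,0,60,0,0,0)
cv2.imwrite("pics/w3.png",cv2.convertScaleAbs(np.hstack([w,t])[:,:,::-1],alpha=1.5))
X=proj(W,E),proj(W,g);print(X)
E
```

```text
1 [152.3633   0.      89.0736] [-41.0186 -35.0056 119.3546  18.0528  74.5795 -41.6687] [-45.6717 -41.0462 115.1448  19.1135  85.749  -42.7567]
-1 [-152.3633    0.      -90.9264] [-41.0186 -35.0056 119.3546  18.0528  74.5795 138.3313] [-45.6717 -41.0462 115.1448  19.1135  85.749  137.2433]
9.25
((np.float64(320.3238727741792), np.float64(226.84380732465695)), (np.float64(320.2432160588916), np.float64(210.28411356169664)))
```

View pics/w3.png

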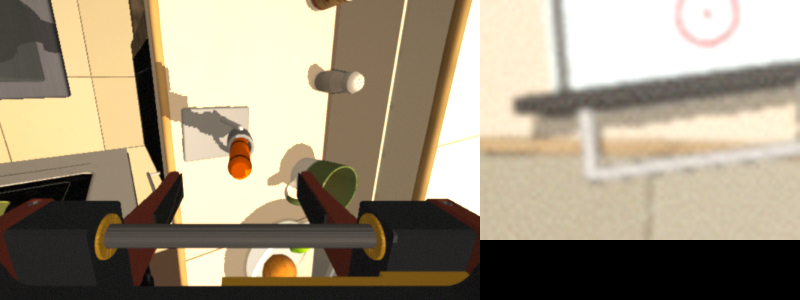

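The wrist view shows the probe end at (240,172) in the scaled crop, against a predicted (240,170), centred between the fingers. The top crop shows the tray and ring clear. Now I grasp and draw the probe out.

```bash
python3 - <<'E'
from station import r
from h import *
import pickle
np.set_printoptions(precision=4,suppress=True)
G=np.load("grasp.npy");g,a,o=G[:3],G[3:6],G[6:]
S,T,W=pickle.load(open("s1.pkl","rb"))
# ring from the top crop (/4 crop; offset 150,225) centre of red pixels
f=T["frame"][225:240,190:225].astype(int);m=(f[:,:,0]-f[:,:,1:].max(2))>18
ys,xs=np.nonzero(m);(c,rad)=cv2.minEnclosingCircle(np.c_[xs,ys].astype(np.float32))
c2=(c[0]+190,c[1]+225);ring=onz(T,*c2,.03);ring2=onz(T,(307.5)/4+130-.375,374/4+135-.375,.03);print("ring",c2,rad,m.sum(),ring,ring2)
r.servo_line(g+.163*a,o,speed=.08);s=r.sense();print(s["contact_force"])
r.grab(25);r.wait(.2);s=r.sense();print(s["opening"],s["gripper_force"],s["contact_force"],s["tcp_pos"])
r.servo_line(g+.258*a,o,speed=.06);s=r.sense();print(s["opening"],s["gripper_force"],s["contact_force"],s["clock"])
up=np.array([ring2[0],ring2[1],.46])
for yaw in(90,60,120,150,30,180):print(yaw,r.inverse_kinematics(up,[180,0,yaw]),r.inverse_kinematics(up-[0,0,.14],[180,0,yaw]))
E
```

```text
ring (206.5, 228.5) 7.905794143676758 46 [0.4801 0.2994 0.03  ] [0.4811 0.2995 0.03  ]
[-0.6986 -0.2058  0.097 ]
0.02169260947264922 24.995629502882366 [-0.8652  0.2527  0.4264] [ 0.3651 -0.2063  0.2726]
0.021547357982565046 24.995628634351306 [ 0.9674 -0.2853 -1.4316] 13.5917
90 [ 28.4602   1.1261  69.1147  -0.     109.7592  28.4602] [28.4602  0.0686 84.3839 -0.     95.5475 28.4602]
60 [ 28.4602   1.1261  69.1147  -0.     109.7592  58.4602] [28.4602  0.0686 84.3839 -0.     95.5475 58.4602]
120 [ 28.4602   1.1261  69.1147  -0.     109.7592  -1.5398] [28.4602  0.0686 84.3839  0.     95.5475 -1.5398]
150 [ 28.4602   1.1261  69.1147   0.     109.7592 -31.5398] [ 28.4602   0.0686  84.3839   0.      95.5475 -31.5398]
30 [ 28.4602   1.1261  69.1147  -0.     109.7592  88.4602] [28.4602  0.0686 84.3839 -0.     95.5475 88.4602]
180 [ 28.4602   1.1261  69.1147   0.     109.7592 -61.5398] [ 28.4602   0.0686  84.3839   0.      95.5475 -61.5398]
```

The grip is good: opening 21.6 mm, and the probe is out. The ring is confirmed three ways at about (0.481, 0.299). Next I stand the probe upright over the ring and check it.

```bash
python3 - <<'E'
from station import r
from h import *
import pickle
np.set_printoptions(precision=4,suppress=True)
s=r.sense();r.servo_line(s["tcp_pos"]+np.array([0,0,.04]),speed=.1)
ring=np.array([.4807,.2993,.03])
r.reach(ring+[0,0,.44],[180,0,90])
r.servo_line(ring+[0,0,.293+.078],speed=.1)   # expected tip ~78 mm above floor
r.wait(.3)
s=r.sense();print(s["opening"],s["contact_force"],s["tcp_pos"],s["orientation"],s["clock"])
S=r.snapshot("scene");T=r.snapshot("top");W=r.snapshot("wrist");pickle.dump((S,T,W),open("s2.pkl","wb"))
tcp=s["tcp_pos"]
for n,c in(("S",S),("W",W)):print(n,[np.round(proj(c,np.array([tcp[0],tcp[1],tcp[2]-h])),1) for h in(.163,.243,.293)],np.round(proj(c,ring),1))
w=cv2.resize(W["frame"],(512,320));u,v=map(int,proj(S,tcp-[0,0,.24]))
c=cv2.resize(S["frame"][v-40:v+40,u-30:u+30],(240,320),interpolation=cv2.INTER_CUBIC);print(u-30,v-40)
cv2.imwrite("pics/w4.png",cv2.convertScaleAbs(np.hstack([w,c])[:,:,::-1],alpha=1.4))
E
```

```text
0.02172557822383727 [-0.305   0.3987 -1.2959] [0.4807 0.2993 0.4015] [179.9548  -0.025   90.0024] 17.1417
S [array([250.3, 137.9]), array([252.4, 162.7]), array([253.7, 177.6])] [255.5 200.1]
W [array([321.3, 261.9]), array([320.8, 212.3]), array([320.6, 195.1])] [320.3 177.3]
222 121
```

View pics/w4.png

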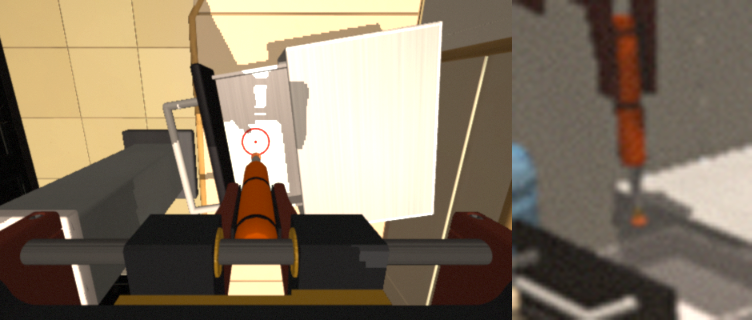

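The ring centre in the wrist view is at (255,142) and the copper tip at (255,156), in line with it. In the scene crop the tip is at (638,220) and the handle bottom at (632,162), within about 1 px of an upright probe. I'll measure the tilt in closer detail.

```bash
python3 - <<'E'
from h import *
import pickle
S,T,W=pickle.load(open("s2.pkl","rb"))
f=W["frame"].astype(int);tcp=np.array([.4807,.2993,.4015])
m=(f[:,:,0]>1.9*f[:,:,2])&(f[:,:,0]-f[:,:,1]>40)
for v in range(188,275,5):
    xs=np.nonzero(m[v,270:370])[0]+270
    h=min(np.arange(.12,.30,.0005),key=lambda h:abs(proj(W,tcp-[0,0,h])[1]-v))
    if len(xs):print(v,round(h,3),xs.min(),xs.max(),(xs.min()+xs.max())/2,round(proj(W,tcp-[0,0,h])[0],1))
print(W["fx"])
w=cv2.resize(W["frame"][150:275,260:380],None,fx=4.5,fy=4.5,interpolation=cv2.INTER_CUBIC)
u,v=222,121;c=cv2.resize(S["frame"][v:v+70,u+10:u+50],None,fx=6,fy=6,interpolation=cv2.INTER_CUBIC)
c=cv2.copyMakeBorder(c,0,w.shape[0]-c.shape[0],0,0,0) if c.shape[0]<w.shape[0] else c[:w.shape[0]]
cv2.imwrite("pics/w5.png",cv2.convertScaleAbs(np.hstack([w,c])[:,:,::-1],alpha=1.2))
E
```

```text
188 0.3 306 332 319.0 320.5
193 0.3 313 325 319.0 320.5
198 0.283 325 325 325.0 320.6
203 0.268 314 325 319.5 320.6
208 0.254 308 331 319.5 320.7
213 0.242 307 332 319.5 320.7
218 0.23 306 333 319.5 320.8
223 0.22 305 334 319.5 320.8
228 0.211 309 331 320.0 320.9
233 0.202 304 335 319.5 320.9
238 0.194 303 337 320.0 321.0
243 0.187 302 338 320.0 321.1
248 0.18 301 338 319.5 321.1
253 0.173 300 339 319.5 321.2
258 0.168 299 340 319.5 321.2
263 0.162 299 340 319.5 321.3
268 0.157 298 341 319.5 321.3
273 0.152 297 342 319.5 321.4
305.5969705203413
```

View pics/w5.png

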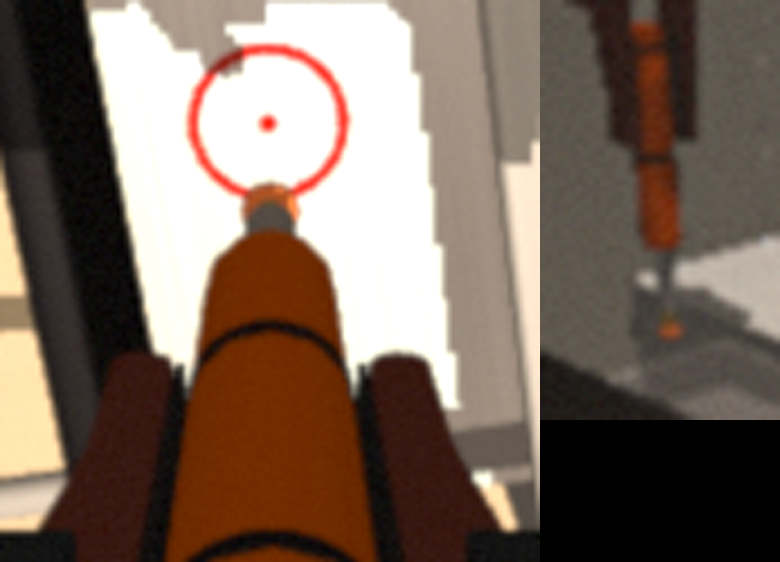

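In the wrist crop the dot is at column 268 and the tip at 271 (under 1 px apart), and the handle midline runs true to the predicted vertical, so no tilt correction is needed. Next is a slow, force-guarded descent.

```bash
python3 - <<'E'
from station import r
from h import *
import pickle
np.set_printoptions(precision=3,suppress=True)
def F(n=8):
    l=[]
    for _ in range(n): r.wait(.02);l.append(r.sense()["contact_force"])
    return np.mean(l,0)
p=np.array([.4807,.2993,.345]);r.servo_line(p,speed=.06);r.wait(.2);b=F(20);print("base",b)
p[2]=.328;r.servo_line(p,speed=.04);r.wait(.2)
for k in range(40):
    f=F()-b;print(round(p[2],4),round(r.sense()["tcp_pos"][2],4),f)
    if f[2]>2.7:break
    p[2]-=.0007;r.servo_line(p,speed=.01)
r.wait(.3);s=r.sense();print("avg",F(25)-b,s["tcp_pos"],s["opening"],s["clock"])
S=r.snapshot("scene");T=r.snapshot("top");W=r.snapshot("wrist");pickle.dump((S,T,W),open("s3.pkl","wb"))
w=cv2.resize(W["frame"][140:260,260:380],None,fx=4.5,fy=4.5,interpolation=cv2.INTER_CUBIC)
u,v=map(int,proj(S,[.4807,.2993,.08]));c=cv2.resize(S["frame"][v-45:v+45,u-20:u+20],None,fx=6,fy=6,interpolation=cv2.INTER_CUBIC);print(u-20,v-45)
cv2.imwrite("pics/w6.png",cv2.convertScaleAbs(np.hstack([w,c])[:,:,::-1],alpha=1.2))
print(proj(W,np.array([.4807,.2993,.03])))
E
```

```text
base [ 0.017  0.259 -1.265]
0.328 0.3283 [ 0.087 -0.117 -0.126]
0.3273 0.3273 [ 0.06  -0.223 -0.049]
0.3266 0.3266 [-0.14   0.008 -0.29 ]
0.3259 0.3259 [-0.096 -0.467 -0.321]
0.3252 0.3252 [ 0.45  -0.47   0.119]
0.3245 0.3245 [ 0.102 -0.504 -0.157]
0.3238 0.3238 [ 0.064 -0.151 -0.063]
0.3231 0.3231 [-0.112 -0.108 -0.275]
0.3224 0.3224 [ 0.054 -0.228  0.039]
0.3217 0.3217 [-0.069 -0.437 -0.19 ]
0.321 0.321 [ 0.148 -0.213  0.082]
0.3203 0.3203 [ 0.265 -0.346  0.218]
0.3196 0.3196 [-0.052 -0.307 -0.348]
0.3189 0.3189 [ 0.028 -0.221  0.008]
0.3182 0.3182 [ 0.598 -0.282  0.207]
0.3175 0.3177 [-0.13  -0.253  1.546]
0.3168 0.3168 [-0.421 -0.45   1.751]
0.3161 0.3162 [-0.006 -0.287  2.282]
0.3154 0.3155 [-0.026 -0.443  2.586]
0.3147 0.3148 [-0.145 -0.28   2.697]
0.314 0.3141 [-0.028 -0.376  3.271]
avg [-0.251 -0.366  3.214] [0.481 0.299 0.314] 0.02157065503708078 27.7833
234 140
(np.float64(320.646589093739), np.float64(197.5647416708567))
```

View pics/w6.png

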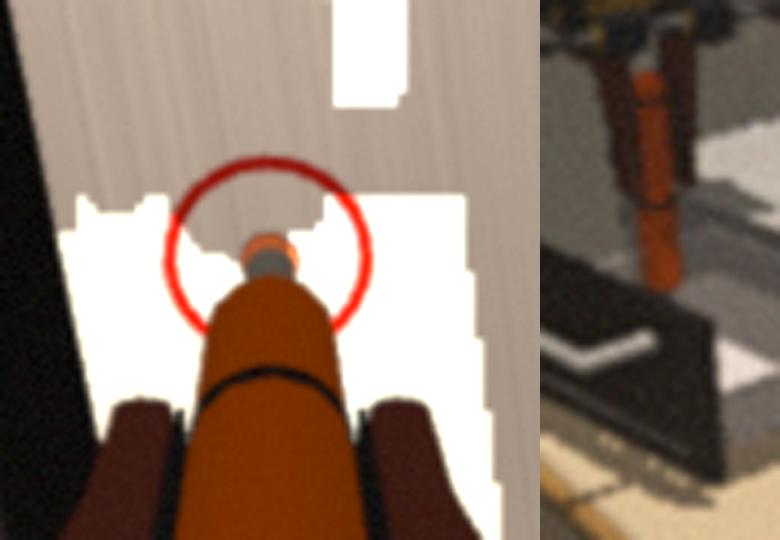

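The foot sits centred at (270,255) inside the ring (centre about (268,257)). The force is about 3.2 N after roughly 4 mm of spring travel, the tray is out and the probe is upright.

```bash
python3 -c "
from station import r
print(r.hand_in())"
```

```text
the job is handed in; nothing more can be done
None
```

The job is handed in: the tray is out at its stop, and the probe is held upright in the red ring, centred to about 1 mm, pressing at about 3.2 N (about 4 of the 8 mm spring travel), and no move went near the shaker, mug or jar.

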